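# Tip a flush battery out of its charging dock and lay it on the test cradle

### The job

The battery lies flush in the pocket of the charging dock. Press down its bevelled end, at the thumb notch, until the battery tips over and stays leaning with its square end up; then take it by the raised end from under the canopy, lift it out and lay it on the sloping test cradle, between the side guides, right side up and bevelled end down against the stop. Keep hold of it until it rests on the cradle, do not drop it, and do not disturb the stop box, the mouse or the screw tray.

Things in the scene. Friction and masses are not known exactly. Their poses are not given: they have to be found in the camera images.
- battery: Black battery pack, 140 long (x) x 56 wide (y) x 30 thick (z) mm, 0.3 to 0.6 kg, centre of mass about 1.5 mm from the origin towards +x. Origin: centre of its underside; x towards the square end, z out of its top. The -x end is bevelled: the top face ends at x = -62 mm, whence the bevel drops to 10 mm high at x = -70 mm. At the start it lies flush in the dock's pocket, bevelled end at the notch.
- battery_bevel_end (a point): Middle of the lower edge of the battery's bevelled end (battery x -70, z 0 mm). Pressed down near this end (say at dock x -45 mm) the battery rocks over the dock's ridge; past about 11 degrees (9 mm down there) it goes over and stays leaning on the ramp at 22 degrees (16 mm down there); short of that it falls back.
- battery_square_end (a point): Centre of the battery's square end face (battery x +70, z 15 mm). When the battery leans on the ramp, the top edge of this end stands 25 mm above the dock's wall tops; at dock x +40 mm the top face is then 18 mm above them. Lifted straight up about 60 mm, still leaning, the battery passes under the canopy and its low end leaves the pocket; then move it away towards dock -x.
- dock: Grey charging dock, fixed; its place differs between starts. Origin on the bench below the pocket floor's ridge; x from notch to canopy, y across, z up. Pocket x -71 to +74 mm, 60 mm wide, wall tops 62 mm above the bench, side walls 12 mm and end walls 10 mm thick. The flush battery (top level with the wall tops) has its origin at about x +1.5 mm; play 1 to 3 mm all round.
- dock_ridge (a point): Middle of the ridge across the pocket floor (dock x 0, z 32 mm). From it the floor is level towards +x and carries the battery; towards -x it drops away as a steel ramp, 22 degrees steep.
- dock_notch (a point): Middle of the bottom of the thumb notch in the dock's -x end wall (dock x -76, z 46 mm); the notch is 40 mm wide. Press the battery at this end.
- dock_canopy_edge (a point): Middle of the canopy's lower front edge (dock x +34, z 154 mm). The canopy covers dock x +34 to +122, y -56 to +56, z 154 to 184 mm, on two posts at x 88 to 122, |y| 42 to 56 mm. An upright gripper has no room over the battery's raised end: lean its body 30 to 40 degrees back towards the notch (dock -x).
- tester: Foot of the aluminium test cradle, fixed; its place differs between starts, left or right of the dock. Origin on the bench under the centre of the bed, z up, x towards the high end.
- tester_bed: Bed of the test cradle, sloping 22 degrees. Origin on its face, 52 mm above the bench, where the centre of the battery's underside belongs; x up the slope, y across, z square out of the bed. Low end: stop with its face at x -70 mm, 12 mm high. Side guides x -70 to -4 mm, 67 mm apart, 10 mm high. Bed 80 mm wide up to x +6, then 44 mm wide to x +74 mm, leaving finger room beside the battery.
- stop_box: Yellow and black emergency stop box with a red mushroom button, 72 x 72 x 86 mm, loose; origin under its centre. Leave alone.
- mouse: Black computer mouse, 100 x 58 x 30 mm, loose; origin under its centre. Leave alone.
- screw_tray: Grey open tray with two compartments, 110 x 80 x 35 mm, loose; origin under its centre. Leave alone.
Not all that is in view belongs to the job. Several things have the shape of the tester; the one meant has the colours described above.

How it is judged:
By the outcome, as a careful person would: the job done as asked, in the order asked, and still so for the second after the job is handed in, with the robot touching nothing.
It also fails if it takes over 54 s, if anything falls off the work surface, if the arm or the gripper's body presses on something with over 40 N, if the wrist force passes 120 N, or if a joint passes its speed limit or range.

### The arm

A 6-joint arm with a two-finger parallel gripper is mounted at the origin on the work surface. World frame = base frame: x ahead of the robot, y to its left, z up, the work surface at z = 0. Lengths are in m, angles in degrees, forces in N, time in s.
With the tool pointing down it reaches from about 0.4 to 0.825 m from the base axis. Payload 7 kg.
Tool frame: the origin (TCP) lies on the centre line of the jaws, within the pads' length; the fingertips stand 14 mm ahead of it and the grasp point (between the pads) lies 5 mm behind it; z points along the fingers, x is the direction in which the jaws open and shut, and the axes are right-handed (so a half turn about z gives the same grasp; the last joint's range is limited). The gripper opens to 88 mm and grips with 3 to 60 N. Pads are 19 mm wide; open, the fingers measure 130 mm over their backs; the gripper's body (78 mm by 193 mm) begins 47 mm behind the grasp point.
Start: joints at [-47.149, 20.546, 0.682, 0, -70.136, -16.507], TCP at [0.3, -0.605, 0.241] pointing down, gripper open.
Joint ranges: [-176.03, 176.03], [-82.01, 121.73], [-58.28, 71.71], [-173.87, 95.51], [-174.79, -0.11], [-173.66, 173.66]. Speed limits (degrees/s): [136.94, 136.94, 172.46, 180, 180, 180].

### API

Orientations are given as [roll, pitch, yaw] about the fixed x, y, z axes, in that order (R = Rz(yaw) Ry(pitch) Rx(roll)).
In Python, from plant import * gives the robot as it stands.
- The arm moves only by the shell command python3 -m handwheel 'ROWS' [OPENING]. ROWS is JSON, a list of rows, each a list of 2 entries, a list of its own where there are three numbers: the shift along the tool's x, y, z each as a share of 0.2 m, from -1 to 1, then the turn, a rotation vector about the tool's x, y, z each as a share of 360 degrees, from -1 to 1. In form: [[[tx, ty, tz], [ax, ay, az]], ...]. A call has 1 to 5 rows; each row is the pose to reach, as a shift and turn from the pose commanded when the call began, along the tool's axes at that moment, turning the shorter way round; what a row does not reach only later rows make up. A row lasts 1/12 s, in which the tool goes at most 41.7 mm and 7.16 degrees, less where a joint would pass 70% of its speed; a pose out of reach is approached as far as the arm can. A call with a number of a shift or a turn outside -1 to 1 is refused whole. A call with a gripper value outside its range is refused whole. OPENING is the closure, from -1 (fully open) to 1 (shut), set as the call begins (- or left out, the last holds). The fingers move at their own pace and stop on an object; the grip force is fixed at half the most. Time passes only in rows, so rows that repeat a pose let the fingers close. It gives the time, the measured TCP pose, the force and the opening at its end, in the units of the state.
- get_obs(): the state, without advancing time (a new reading comes with each control period).
- snapshot(name): name is "scene" or "top"; returns a dict with "color" (384x512x3 uint8, red, green, blue), "z_map" (384x512 float32, m along the optical axis (not along the pixel's ray), 0 where there is no reading), "intrinsics" (3x3 intrinsics, pixels), "distortion" ([k1, k2, p1, p2, k3] as OpenCV has them; the pictures are not rectified), "rvec" (rotation vector, rad) and "tvec" (3), from world to camera coordinates, as OpenCV has them. Camera axes: x right, y down, z forward; pixel columns grow to the right and rows downward; lengths in m; the calibration is good to about 2 mm. A picture is of the moment at which its call begins.
- close_job(): hands the job in, once; it reports no verdict.
The state is a dict: "clock": time; "joint_pos": joint angles; "qvel": joint speeds; "tau": joint torques, N m; "tool_pos": TCP position; "orientation": TCP orientation; "force": force on the tool from outside, world axes, zero at the start; "moment": the same for the moment, N m; "opening": finger opening in m.
Only numpy, scipy, OpenCV 4.12 (cv2) and the standard library are available. Lean on these libraries where they do the work, as an engineer would, in place of code of your own. Each camera call takes 0.05 s, during which the arm holds its last target. There are 200 camera calls.

## Working session

There is one attempt and no reset: what is moved stays moved. The work goes in short steps, Python scripts to look and compute and a shell command to move; the robot and the scene stay as the last step left them, time stands still between calls to the robot, and variables do not carry over. Pictures are saved under pics/ and viewed, about 8 in all and at most 12, crops included, and the job is handed in when it is done.

```bash
mkdir -p pics; ls
cat > h.py <<'E'
from plant import *
import numpy as np, cv2
from scipy.spatial.transform import Rotation as R
def cam(s):
    Rm=cv2.Rodrigues(np.array(s["rvec"],float))[0]; t=np.array(s["tvec"],float).reshape(3)
    return Rm,t,np.array(s["intrinsics"],float),np.array(s["distortion"],float)
def cloud(s):
    Rm,t,K,D=cam(s); h,w=s["z_map"].shape
    u,v=np.meshgrid(np.arange(w),np.arange(h))
    p=cv2.undistortPoints(np.stack([u,v],-1).reshape(-1,1,2).astype(np.float64),K,D).reshape(h,w,2)
    z=s["z_map"].astype(float)
    P=np.dstack([p*z[...,None],z]); W=(P-t)@Rm
    W[z==0]=np.nan
    return W
def ray(s,uv,z):
    Rm,t,K,D=cam(s)
    p=cv2.undistortPoints(np.array(uv,float).reshape(-1,1,2),K,D).reshape(-1,2)
    d=np.c_[p,np.ones(len(p))]@Rm; c=-t@Rm
    return c+d*((z-c[2])/d[:,2])[:,None]
E
python3 - <<'E'
from h import *
import pickle
for n in("scene","top"):
    s=snapshot(n); pickle.dump(s,open(n+".pkl","wb"))
    cv2.imwrite(f"pics/{n}0.png",cv2.resize(s["color"][...,::-1],(800,600),interpolation=cv2.INTER_CUBIC))
    Rm,t,K,D=cam(s); print(n,-t@Rm,K[0,0])
print(get_obs())
E
```

```text
pics
scene [1.19273309 0.49374499 1.0912011 ] 351.2629646229493
top [ 0.36213607 -0.00688861  1.78058218] 458.794611310405
{'clock': 0.1, 'joint_pos': array([-4.71504149e+01,  2.05870414e+01,  6.38952200e-01, -1.65905081e-02,
       -7.01381800e+01, -1.65077094e+01]), 'qvel': array([ 0.00268172, -0.19811399,  0.1374625 ,  0.13603494,  0.05761347,
       -0.06073632]), 'tau': array([-1.85741577e-03, -5.84166133e+01,  2.93753117e+01,  7.01543212e+00,
        1.02410957e-02, -5.09708525e-05]), 'tool_pos': array([ 0.29930107, -0.60453669,  0.23972272]), 'orientation': array([-1.79990439e+02, -8.71453300e-02,  1.16336220e+02]), 'force': array([ 0.12567457, -0.40426349,  0.46500893]), 'moment': array([-0.03440441, -0.00076663,  0.02578559]), 'opening': 0.08768913235497643}
```

View pics/scene0.png

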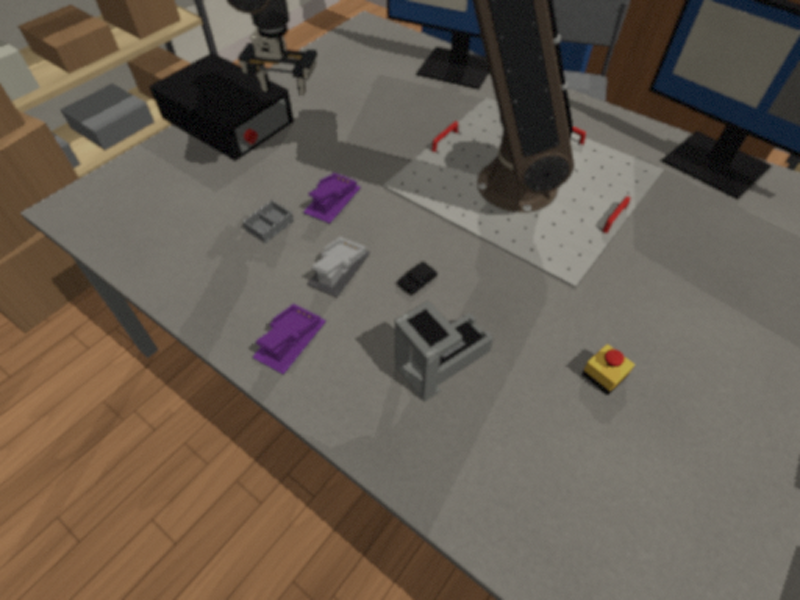

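View pics/top0.png

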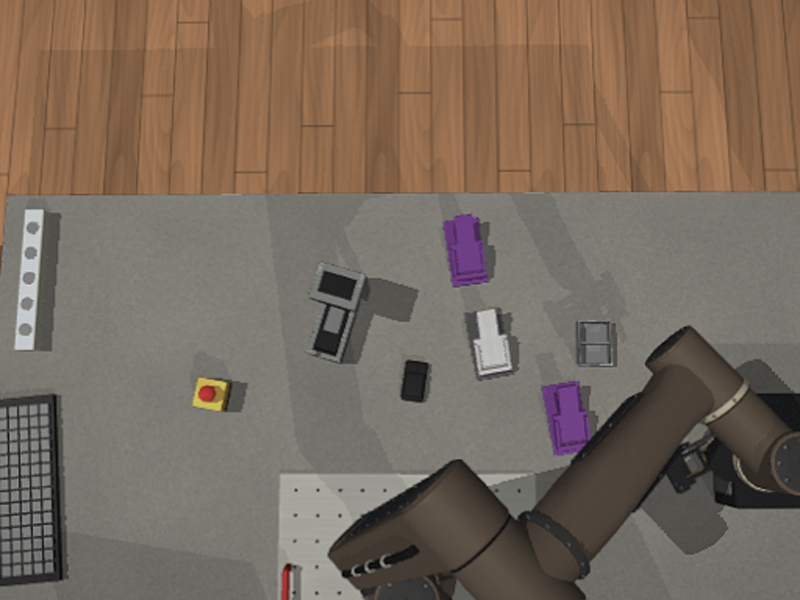

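The scene shows the dock at top-view pixel (335,312) with its canopy away from the robot, the mouse at (415,381), the stop box at (211,393) and the tray at (596,343). Three things are cradle-shaped: purple at (466,250), purple at (567,417) and bare aluminium at (492,342). The aluminium one fits the description. I'll confirm it in a crop and measure.

Run:
```python
from h import *
import pickle
s=pickle.load(open("top.pkl","rb")); W=cloud(s); c=s["color"]
crop=c[160:250,190:340,::-1]; cv2.imwrite("pics/crop1.png",cv2.resize(crop,None,fx=5.3,fy=5.3,interpolation=cv2.INTER_CUBIC))
# raw px = view*0.64
def box(m,name):
    P=W[m][:,:2]; r=cv2.minAreaRect((P*1000).astype(np.float32)); print(name,m.sum(),np.round(r[0],1),np.round(r[1],1),round(r[2],1),"z med",np.round(np.nanmedian(W[m][:,2]),4)); return r
v,u=np.mgrid[:384,:512]
z=W[...,2]
reg=(u>180)&(u<275)&(v>155)&(v<245)
box(reg&(z>.174)&(z<.195),"canopy")
m=reg&(z>.052)&(z<.072); n,l,st,_=cv2.connectedComponentsWithStats(m.astype(np.uint8))
k=1+np.argmax(st[1:,4]); box(l==k,"walltops")
reg=(u>295)&(u<335)&(v>190)&(v<245)
m=reg&(z>.012); n,l,st,_=cv2.connectedComponentsWithStats(m.astype(np.uint8))
k=1+np.argmax(st[1:,4]); box(l==k,"tester")
P=W[(l==k)]; 
A=np.c_[P[:,:2],np.ones(len(P))]
sel=np.ones(len(P),bool)
for _ in range(8):
    co=np.linalg.lstsq(A[sel],P[sel,2],rcond=None)[0]; r=P[:,2]-A@co; sel=abs(r)<max(.004,1.0*np.std(r[sel]))
print("bed plane",co,"slope",np.degrees(np.arctan(np.hypot(*co[:2]))),"uphill yaw",np.degrees(np.arctan2(co[1],co[0])),sel.sum())
```

```text
canopy 773 [669.6 158. ] [113.2  89.7] 73.8 z med 0.1839
walltops 666 [578.7 185.2] [ 85.4 127. ] 73.6 z med 0.0617
tester 740 [ 558.6 -201.3] [152.5  85.3] 8.8 z med 0.0469
bed plane [ 0.37443034  0.05213881 -0.14685107] slope 20.70874933961903 uphill yaw 7.927368272487664 359
```

View pics/crop1.png

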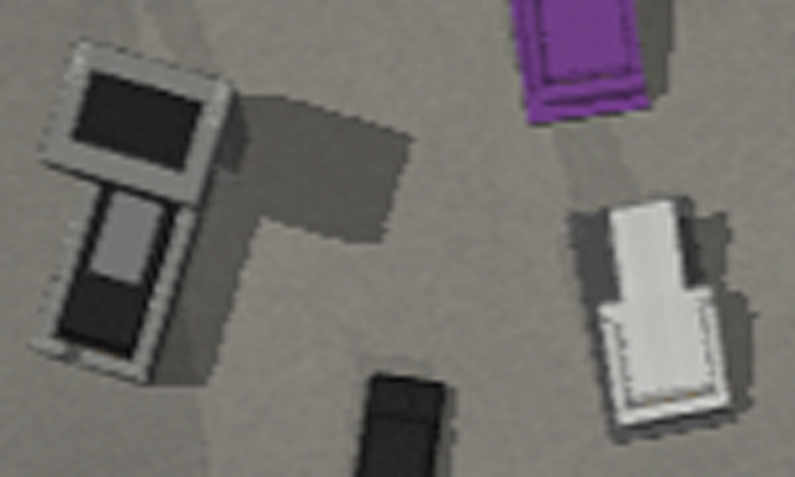

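The crop confirms the aluminium cradle: narrow high end away from the robot, stop nearest the robot, between the purple decoy and the tray. The canopy and wall rectangles measure 113x90 mm and 127x85 mm, matching the given sizes. They give the dock origin at about (0.594, 0.180) with yaw -16.3°. I'll refine the cradle and work out the first move.

```bash
cat >> h.py <<'E'
DO=np.array([.5945,.180,0]); DY=-16.3
def frame(yaw): return R.from_euler('z',yaw,degrees=True)
def tool(yaw,tilt):
    # jaws across frame y; fingers point down, leaning body back to frame -x by tilt
    z=np.array([np.sin(np.radians(tilt)),0,-np.cos(np.radians(tilt))]); x=np.array([0,1.,0]); y=np.cross(z,x)
    return frame(yaw)*R.from_matrix(np.c_[x,y,z])
def rel(pos,Rt,tag=""):
    o=get_obs(); R0=R.from_euler('xyz',o["orientation"],degrees=True)
    d=R0.inv().apply(np.array(pos)-o["tool_pos"]); w=np.degrees((R0.inv()*Rt).as_rotvec())
    print(tag,"shift",np.round(d/.2,4),"turn",np.round(w/360,4),"rows>=",round(max(np.linalg.norm(d)/.0417,np.linalg.norm(w)/7.16),1))
def dock(x,y,z): return DO+frame(DY).apply([x/1000,y/1000,z/1000])
def show():
    o=get_obs(); print(round(o["clock"],2),o["tool_pos"].round(4),o["orientation"].round(2),"F",o["force"].round(1),"open",round(o["opening"],4),"q",o["joint_pos"].round(0))
E
python3 - <<'E'
from h import *
import pickle
s=pickle.load(open("top.pkl","rb")); W=cloud(s)
v,u=np.mgrid[:384,:512]; c=s["color"].astype(int)
reg=(u>298)&(u<332)&(v>192)&(v<245)
m=reg&(c.min(2)>150)&(c.max(2)-c.min(2)<25)
P=W[m]; P=P[np.isfinite(P[:,2])]; print(len(P),P.min(0),P.max(0))
for yaw in (8.8,):
    L=frame(-yaw).apply(P-[.555,-.2,0])*1000
    r=cv2.minAreaRect(P[:,:2].astype(np.float32)*1000);print(r)
    b=L[(abs(L[:,1]-np.median(L[:,1]))<14)]
    for lo in range(-90,85,10):
        q=L[(L[:,0]>=lo)&(L[:,0]<lo+10)]; 
        if len(q): 
            qc=b[(b[:,0]>=lo)&(b[:,0]<lo+10)]
            print(lo,len(q),"y",q[:,1].min().round(1),q[:,1].max().round(1),"zc",np.round(np.median(qc[:,2]-.404*qc[:,0]),1) if len(qc) else None)
rel([.45,-.45,.32],tool(DY,0),"first"); print(dock(-47,0,100))
E
```

```text
593 [ 0.47968976 -0.25553905 -0.0047492 ] [ 0.64169627 -0.16452588  0.08951036]
((561.336181640625, -206.65084838867188), (153.29788208007812, 87.93159484863281), 10.487359046936035)
-80 10 y -37.1 31.5 zc 62.6
-70 36 y -42.9 31.5 zc 62.4
-60 27 y -47.8 33.5 zc 52.2
-50 54 y -41.6 32.6 zc 50.1
-40 49 y -41.7 35.1 zc 48.1
-30 52 y -50.2 33.8 zc 48.9
-20 54 y -42.0 35.9 zc 52.9
-10 50 y -41.3 35.1 zc 49.2
0 54 y -51.6 34.4 zc 51.3
10 34 y -22.1 23.2 zc 48.3
20 31 y -30.7 19.1 zc 49.8
30 33 y -22.3 17.7 zc 48.5
40 30 y -22.9 19.1 zc 51.3
50 31 y -32.4 18.3 zc 50.7
60 33 y -22.0 19.7 zc 51.0
70 14 y -20.0 19.0 zc 51.9
80 1 y -32.7 -32.7 zc None
first shift [ 0.3588  1.018  -0.401 ] turn [-1.000e-04 -2.000e-04  1.184e-01] rows>= 6.0
[0.54938915 0.19319134 0.1       ]
```

```bash
python3 -m handwheel '[[[0.36,1,-0.4],[0,0,0.118]],[[0.36,1,-0.4],[0,0,0.118]],[[0.36,1,-0.4],[0,0,0.118]],[[0.36,1,-0.4],[0,0,0.118]],[[0.36,1,-0.4],[0,0,0.118]]]' 1
python3 - <<'E'
from h import *
show(); rel([.45,-.45,.32],tool(DY,0),"first");rel(dock(-47,0,200),tool(DY,0),"hover")
E
```

```text
clock: 0.52
tool_pos: [0.4325, -0.4657, 0.3127]
orientation: [-180.0, -0.0, 80.9]
force: [0.4, 0.2, 1.0]
opening: 0.0599
0.52 [ 0.4325 -0.4657  0.3127] [-1.7996e+02 -2.0000e-02  8.0910e+01] F [0.4 0.2 1. ] open 0.0599 q [-30.  15.   2.  -0. -77. -70.]
first shift [ 0.0915  0.0738 -0.0365] turn [-0.0001 -0.0001  0.02  ] rows>= 1.0
hover shift [3.3453 0.057  0.5648] turn [-0.0001 -0.0001  0.02  ] rows>= 16.3
```

```bash
python3 -m handwheel '[[[1,0.02,0],[0,0,0.02]],[[1,0.02,0],[0,0,0.02]],[[1,0.02,0],[0,0,0.02]],[[1,0.02,0],[0,0,0.02]],[[1,0.02,0],[0,0,0.02]]]' 1 >/dev/null
python3 -m handwheel '[[[1,-0.1,0],[0,0,0]],[[1,-0.1,0],[0,0,0]],[[1,-0.1,0],[0,0,0]],[[1,-0.1,0],[0,0,0]],[[1,-0.1,0],[0,0,0]]]' >/dev/null
python3 -m handwheel '[[[1,-0.1,0.3],[0,0,0]],[[1,-0.1,0.3],[0,0,0]],[[1,-0.1,0.3],[0,0,0]],[[1,-0.1,0.3],[0,0,0]],[[1,-0.1,0.3],[0,0,0]]]'
python3 - <<'E'
from h import *
show(); rel(dock(-47,0,110),tool(DY,0),"hover")
E
```

```text
clock: 1.77
tool_pos: [0.5368, 0.1261, 0.2523]
orientation: [-180.0, -0.0, 74.1]
force: [0.1, -0.5, 1.2]
opening: 0.0005
1.77 [0.5368 0.1261 0.2523] [-1.80e+02 -1.00e-02  7.41e+01] F [ 0.1 -0.5  1.2] open 0.0005 q [  34.    8.  -14.   -0.  -67. -139.]
hover shift [ 0.3398 -0.0312  0.7114] turn [-0.     -0.      0.0011] rows>= 3.8
```

```bash
python3 -m handwheel '[[[0.34,-0.03,0.6],[0,0,0.001]],[[0.34,-0.03,0.6],[0,0,0.001]],[[0.34,-0.03,0.6],[0,0,0.001]],[[0.34,-0.03,0.6],[0,0,0.001]],[[0.34,-0.03,0.6],[0,0,0.001]]]' >/dev/null
python3 - <<'E'
from h import *
show(); rel(dock(-47,0,80),tool(DY,0),"touch-4mm")
s=snapshot("scene"); c=s["color"][170:300,220:350,::-1]; cv2.imwrite("pics/s1.png",cv2.resize(c,None,fx=4.5,fy=4.5,interpolation=cv2.INTER_CUBIC))
E
```

```text
2.18 [0.5482 0.1912 0.129 ] [-179.74    0.32   73.8 ] F [ 0.9 -1.5  0.8] open 0.001 q [  38.   17.  -20.   -0.  -53. -145.]
touch-4mm shift [0.0126 0.0042 0.2447] turn [-0.0007  0.0009  0.0003] rows>= 1.2
```

View pics/s1.png

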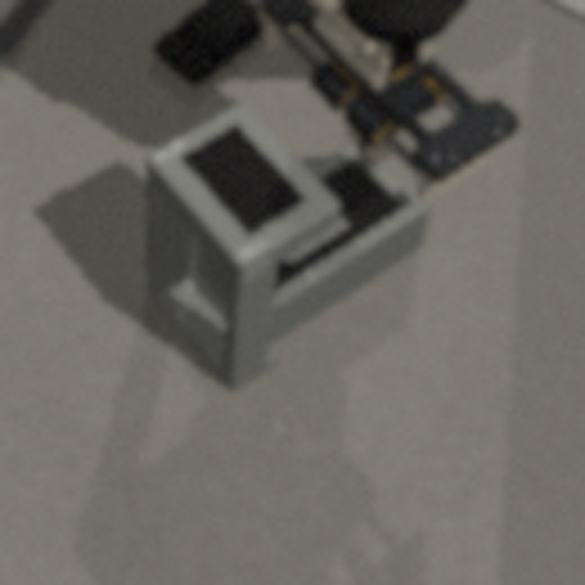

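The arm is over the notch end of the dock, with the fingers at crop (400,180) above the pocket and clear of the canopy. Pressing now.

```bash
python3 -m handwheel '[[[0.01,0,0.12],[0,0,0]],[[0.01,0,0.22],[0,0,0]],[[0.01,0,0.24],[0,0,0]],[[0.01,0,0.245],[0,0,0]]]' 
python3 -m handwheel '[[[0,0,0.015],[0,0,0]],[[0,0,0.03],[0,0,0]],[[0,0,0.045],[0,0,0]],[[0,0,0.06],[0,0,0]],[[0,0,0.06],[0,0,0]]]'
python3 -m handwheel '[[[0,0,0.015],[0,0,0]],[[0,0,0.025],[0,0,0]],[[0,0,0.035],[0,0,0]],[[0,0,0.035],[0,0,0]],[[0,0,0.035],[0,0,0]]]'
python3 -c "
from h import *
show()"
```

```text
clock: 2.57
tool_pos: [0.5508, 0.1922, 0.0849]
orientation: [180.0, 0.0, 73.7]
force: [0.9, -0.2, 0.5]
opening: 0.0005
clock: 2.98
tool_pos: [0.5504, 0.193, 0.0717]
orientation: [-180.0, 0.0, 73.7]
force: [1.1, 0.1, -0.5]
opening: 0.0005
clock: 3.4
tool_pos: [0.5505, 0.193, 0.0646]
orientation: [-180.0, 0.0, 73.7]
force: [0.1, 0.6, -0.4]
opening: 0.0004
3.4 [0.5505 0.193  0.0646] [-1.7999e+02  2.0000e-02  7.3730e+01] F [ 0.1  0.6 -0.4] open 0.0004 q [  39.   22.  -23.    0.  -45. -145.]
```

```bash
python3 -m handwheel '[[[0,0,0.01],[0,0,0]],[[0,0,0.02],[0,0,0]],[[0,0,0.02],[0,0,0]],[[0,0,0.02],[0,0,0]]]' 
python3 -m handwheel '[[[0,0,-0.2],[0,0,0]],[[0,0,-0.4],[0,0,0]],[[0,0,-0.6],[0,0,0]],[[0,0,-0.7],[0,0,0.04]],[[0,0,-0.7],[0,0,0.08]]]' -1
python3 - <<'E'
from h import *
s=snapshot("scene"); c=s["color"][170:300,220:350,::-1]; cv2.imwrite("pics/s2.png",cv2.resize(c,None,fx=4.5,fy=4.5,interpolation=cv2.INTER_CUBIC))
show()
E
```

```text
clock: 3.73
tool_pos: [0.5511, 0.1933, 0.0624]
orientation: [179.9, -0.0, 73.8]
force: [-2.5, -0.8, 13.0]
opening: 0.0002
clock: 4.15
tool_pos: [0.5531, 0.1944, 0.207]
orientation: [179.7, -0.5, 59.1]
force: [0.3, 0.3, -1.1]
opening: 0.0282
4.2 [0.5519 0.194  0.2042] [179.86  -0.32  58.52] F [-0.9  0.7 -0.7] open 0.0323 q [  39.   13.  -14.    0.  -62. -160.]
```

View pics/s2.png

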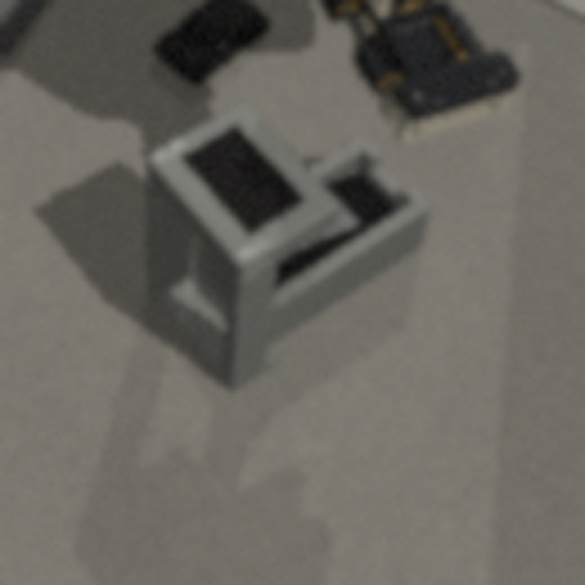

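The crop shows the low end sunk at the notch (380,195), the ramp side exposed, and the battery rising towards the canopy, so it has tipped and stays. Next I turn the wrist half round, away from joint 6's limit, before leaning the gripper.

```bash
python3 -m handwheel '[[[0,0,-0.2],[0,0,-0.1]],[[0,0,-0.2],[0,0,-0.1]],[[0,0,-0.2],[0,0,-0.1]],[[0,0,-0.2],[0,0,-0.1]],[[0,0,-0.2],[0,0,-0.1]]]' -1 >/dev/null
python3 -m handwheel '[[[0,0,0],[0,0,-0.1]],[[0,0,0],[0,0,-0.1]],[[0,0,0],[0,0,-0.1]],[[0,0,0],[0,0,-0.1]],[[0,0,0],[0,0,-0.1]]]' >/dev/null
python3 -m handwheel '[[[0,0,0],[0,0,-0.1]],[[0,0,0],[0,0,-0.1]],[[0,0,0],[0,0,-0.1]],[[0,0,0],[0,0,-0.1]],[[0,0,0],[0,0,-0.1]]]' >/dev/null
python3 -m handwheel '[[[0,0,0],[0,0,-0.1]],[[0,0,0],[0,0,-0.1]],[[0,0,0],[0,0,-0.1]],[[0,0,0],[0,0,-0.1]],[[0,0,0],[0,0,-0.1]]]' >/dev/null
python3 - <<'E'
from h import *
show()
F=frame(180)
def tl(yaw,t): return tool(yaw,t)*R.from_euler('z',180,degrees=True)
rel(dock(-60,0,200),tl(DY,42))
s=snapshot("top");W=cloud(s); Rd=frame(-DY); P=W.reshape(-1,3); P=P[np.isfinite(P[:,2])]
L=Rd.apply(P-DO)*1000; L=L[(abs(L[:,1])<22)&(abs(L[:,0])<75)]
for lo in range(-75,40,10):
    q=L[(L[:,0]>=lo)&(L[:,0]<lo+10)]
    if len(q): print(lo,np.median(q[:,2]).round(1),len(q))
E
cat >> h.py <<'E'
def tl(yaw,t): return tool(yaw,t)*R.from_euler('z',180,degrees=True)
E
```

```text
5.87 [0.5501 0.1929 0.2397] [-1.7999e+02 -1.0000e-01 -1.5683e+02] F [-0.3  0.2 -1. ] open 0.0879 q [ 39.  12. -11.  -0. -67. -15.]
 shift [0.0524 0.0442 0.1984] turn [ 0.109  -0.0516 -0.1338] rows>= 9.1
-75 667.5 79
-65 667.7 84
-55 667.5 87
-45 667.7 82
-35 668.1 79
-25 666.4 81
-15 665.0 93
-5 662.0 54
5 70.1 26
15 72.4 27
25 78.9 48
35 179.5 69
```

Visible heights at dock x 5 to 35 (70, 72, 79 mm) match a battery leaning at 22°. Now I lean the gripper.

```bash
python3 -m handwheel '[[[0.05,0.04,0.1],[0.109,-0.052,-0.134]],[[0.05,0.04,0.1],[0.109,-0.052,-0.134]],[[0.05,0.04,0.1],[0.109,-0.052,-0.134]],[[0.05,0.04,0.1],[0.109,-0.052,-0.134]],[[0.05,0.04,0.1],[0.109,-0.052,-0.134]]]' >/dev/null
python3 - <<'E'
from h import *
show(); rel(dock(-40,0,170),tl(DY,42))
E
```

```text
6.33 [0.5378 0.1978 0.2203] [-156.55    4.8  -129.03] F [ 1.1 -0.7  2.4] open 0.0876 q [ 53.   5. -39.  33. -47. -26.]
 shift [-0.011   0.0164  0.2689] turn [ 0.0482 -0.0231 -0.0604] rows>= 4.1
```

```bash
python3 -m handwheel '[[[-0.01,0.016,0.2],[0.048,-0.023,-0.06]],[[-0.01,0.016,0.2],[0.048,-0.023,-0.06]],[[-0.01,0.016,0.2],[0.048,-0.023,-0.06]],[[-0.01,0.016,0.2],[0.048,-0.023,-0.06]],[[-0.01,0.016,0.2],[0.048,-0.023,-0.06]]]' >/dev/null
python3 -m handwheel '[[[0,0,0.01],[0,0,0]],[[0,0,0.01],[0,0,0]]]' >/dev/null
python3 - <<'E'
from h import *
show()
# final: tip at dock (43,70.5); TCP 14 behind
t=np.radians(42); bk=14*np.array([-np.sin(t),np.cos(t)]); 
for b in (60,25,0):
    x,z=np.array([43,70.5])+bk+b*np.array([-np.sin(t),np.cos(t)]); print(b,x,z); rel(dock(x,0,z),tl(DY,42))
E
```

```text
6.92 [0.5613 0.1985 0.1888] [-1.3968e+02  1.0000e-01 -1.0856e+02] F [ 0.2 -1.  -0.1] open 0.0879 q [ 41.   5. -58.  86. -34. -47.]
60 -6.515664870555504 125.49271708532717
 shift [0.0368 0.0871 0.341 ] turn [ 0.0047 -0.0039 -0.0049] rows>= 1.7
25 16.90390635200453 99.48264819361837
 shift [0.0324 0.0821 0.5158] turn [ 0.0047 -0.0039 -0.0049] rows>= 2.5
0 33.63217151097599 80.90402755668352
 shift [0.0293 0.0784 0.6408] turn [ 0.0047 -0.0039 -0.0049] rows>= 3.1
```

```bash
python3 -m handwheel '[[[0.03,0.085,0.15],[0.004,-0.003,-0.005]],[[0.035,0.087,0.34],[0.0047,-0.0039,-0.0049]],[[0.035,0.087,0.34],[0.0047,-0.0039,-0.0049]],[[0.035,0.087,0.34],[0.0047,-0.0039,-0.0049]],[[0.035,0.087,0.34],[0.0047,-0.0039,-0.0049]]]' -1
python3 - <<'E'
from h import *
show()
t=np.radians(42); bk=14*np.array([-np.sin(t),np.cos(t)]); 
for b in (25,8,0):
    x,z=np.array([43,70.5])+bk+b*np.array([-np.sin(t),np.cos(t)]); rel(dock(x,0,z),tl(DY,42),b)
s=snapshot("top"); c=s["color"][150:240,180:300,::-1]; cv2.imwrite("pics/s3.png",cv2.resize(c,None,fx=6,fy=6,interpolation=cv2.INTER_CUBIC))
E
```

```text
clock: 7.33
tool_pos: [0.5775, 0.1982, 0.155]
orientation: [-139.9, -1.9, -107.8]
force: [-0.3, 0.0, 0.7]
opening: 0.0878
7.33 [0.5775 0.1982 0.155 ] [-139.89   -1.93 -107.77] F [-0.3  0.   0.7] open 0.0878 q [ 36.  10. -58.  95. -32. -52.]
25 shift [0.0489 0.0321 0.3381] turn [ 0.0053 -0.0067  0.0004] rows>= 1.6
8 shift [0.0453 0.0292 0.423 ] turn [ 0.0053 -0.0067  0.0004] rows>= 2.0
0 shift [0.0436 0.0279 0.463 ] turn [ 0.0053 -0.0067  0.0004] rows>= 2.2
```

View pics/s3.png

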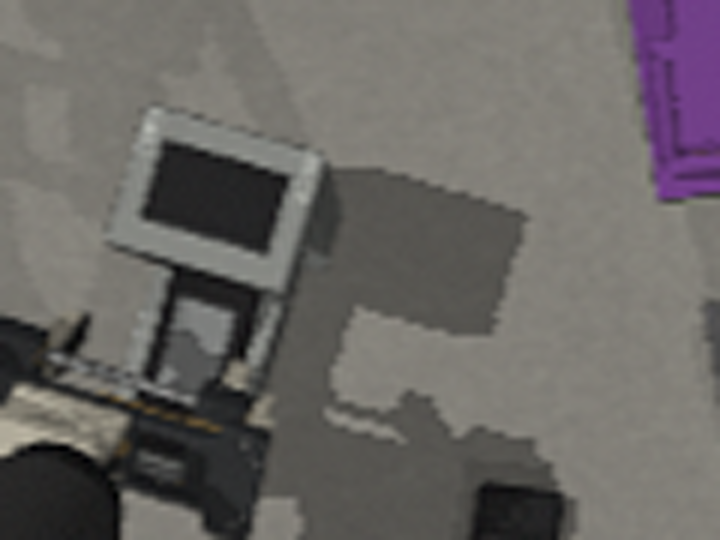

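The gripper straddles the pocket at crop (170,380), but joints 3 and 4 are at their limits this close in. The grasp is further out, so I check the limits there with a slightly smaller lean.

```bash
cat >> h.py <<'E'
def grip(xt,zt,tilt,b,off=0):
    t=np.radians(tilt); x,z=np.array([xt,zt])+(14+b)*np.array([-np.sin(t),np.cos(t)]); rel(dock(x,off,z),tl(DY,tilt),(tilt,b))
E
python3 - <<'E'
from h import *
grip(41,75,40,20)
E
python3 -m handwheel '[[[0.045,0.02,0.2],[0,-0.005,0]],[[0.045,0.02,0.3],[0,-0.005,0]],[[0.045,0.02,0.33],[0,-0.005,0]],[[0.045,0.02,0.33],[0,-0.005,0]]]' -1
python3 - <<'E'
from h import *
show(); grip(41,75,40,20);grip(41,70,40,0)
E
```

```text
(40, 20) shift [0.0502 0.0198 0.3411] turn [-0.0003 -0.0066  0.0003] rows>= 1.7
clock: 7.72
tool_pos: [0.5792, 0.1871, 0.1404]
orientation: [-141.7, -2.4, -108.2]
force: [0.4, 0.9, 0.2]
opening: 0.0876
7.72 [0.5792 0.1871 0.1404] [-141.73   -2.44 -108.24] F [0.4 0.9 0.2] open 0.0876 q [ 34.  11. -58.  95. -31. -51.]
(40, 20) shift [-0.0017 -0.0188  0.2659] turn [ 0.0049 -0.0086  0.0001] rows>= 1.3
(40, 0) shift [-0.0082 -0.0065  0.3853] turn [ 0.0049 -0.0086  0.0001] rows>= 1.8
```

```bash
python3 - <<'E'
from h import *
grip(37,75,34,25)
E
python3 -m handwheel '[[[0,0,0],[-0.01,-0.008,0]],[[0,0,0.05],[-0.015,-0.01,0]],[[0,-0.01,0.1],[-0.015,-0.009,0]],[[0,-0.02,0.15],[-0.015,-0.009,0]]]' -1 >/dev/null
python3 - <<'E'
from h import *
show(); grip(37,75,34,15);grip(37,69.5,34,0)
E
```

```text
(34, 25) shift [ 0.0003 -0.0228  0.229 ] turn [-0.0117 -0.0086 -0.0003] rows>= 1.1
8.05 [0.6002 0.1804 0.1235] [-1.4747e+02 -1.1000e-01 -1.0669e+02] F [-1.  0.  0.] open 0.0874 q [ 28.  12. -56.  95. -22. -45.]
(34, 15) shift [0.009  0.0009 0.1447] turn [ 0.0041 -0.0008 -0.0007] rows>= 0.7
(34, 0) shift [0.0086 0.0138 0.2428] turn [ 0.0041 -0.0008 -0.0007] rows>= 1.2
```

Joint 4 is at its limit because the forearm is too steep here. I'll fit a small kinematic model from the logged joint/pose pairs so that I can choose a lean that is reachable.

```bash
cat > kin.py <<'E'
from h import *
from scipy.optimize import least_squares
ax=lambda a,q:R.from_euler(a,q,degrees=True)
C=R.from_matrix(np.array([[0,0,1],[0,1,0],[-1,0,0.]]))
def fk(q,p,s4=1):
    a1,L2,L3,e,h,LT,d1,d5=p; th=q[1]-q[2]; A=ax('z',q[0]); F=A*ax('y',th)*ax('x',s4*q[3])
    T=F*ax('y',-q[4])*C*ax('z',-q[5])
    P=A.apply([a1,d1,h])+(A*ax('y',q[1])).apply([0,0,L2])+(A*ax('y',th)).apply([L3,0,e])+F.apply([0,d5,0])+T.apply([0,0,LT])
    return P,T
E
cat > fit.py <<'E'
from kin import *
o=get_obs()
D=[([-47.149,20.546,.682,0,-70.136,-16.507],[.3,-.605,.241],[180,0,116.3]),
([-30,15,2,0,-77,-70],[.4325,-.4657,.3127],[-179.96,0,80.9]),
([34,8,-14,0,-67,-139],[.5368,.1261,.2523],[180,0,74.1]),
([38,17,-20,0,-53,-145],[.5482,.1912,.129],[-179.74,.32,73.8]),
([39,22,-23,0,-45,-145],[.5505,.193,.0646],[180,0,73.7]),
([39,12,-11,0,-67,-15],[.5501,.1929,.2397],[180,-.1,-156.8]),
([53,5,-39,33,-47,-26],[.5378,.1978,.2203],[-156.55,4.8,-129.03]),
([41,5,-58,86,-34,-47],[.5613,.1985,.1888],[-139.68,.1,-108.56]),
([36,10,-58,95,-32,-52],[.5775,.1982,.155],[-139.89,-1.93,-107.77]),
([34,11,-58,95,-31,-51],[.5792,.1871,.1404],[-141.73,-2.44,-108.24]),
(list(o["joint_pos"]),list(o["tool_pos"]),list(o["orientation"]))]
w=[10 if i in(0,10) else 1 for i in range(11)]
for s4 in(1,-1):
    f=lambda p:np.concatenate([k*(fk(q,p,s4)[0]-P) for k,(q,P,_) in zip(w,D)]+[.02*(np.array(p[:1]))])
    r=least_squares(f,[0,.6,.6,0,.2,.2,0,-.19]); 
    print(s4,r.x.round(4),np.abs(f(r.x)).max(),[round(np.degrees((fk(q,r.x,s4)[1].inv()*ax('xyz',O)).magnitude()),1) for q,_,O in D])
    if s4==1 : np.save("p1.npy",r.x)
    else: np.save("p-1.npy",r.x)
print(o["joint_pos"].round(2))
E
python3 fit.py
```

```text
1 [ 0.2765  0.5553  0.1359  0.1387 -0.2193  0.1449 -0.1787 -0.0133] 0.14055624354802285 [np.float64(0.0), np.float64(0.9), np.float64(1.3), np.float64(0.9), np.float64(0.3), np.float64(0.8), np.float64(66.0), np.float64(171.5), np.float64(169.6), np.float64(169.5), np.float64(169.0)]
-1 [-0.0078  0.6107  0.4693 -0.0011  0.2006  0.371   0.0024 -0.194 ] 0.008742501491480176 [np.float64(0.0), np.float64(0.9), np.float64(1.3), np.float64(0.9), np.float64(0.3), np.float64(0.8), np.float64(0.2), np.float64(0.8), np.float64(0.6), np.float64(0.5), np.float64(0.0)]
[ 27.66  11.88 -55.92  95.49 -22.25 -45.39]
```

The model fits (orientation under 1.3°, positions within rounding), with a sideways wrist offset of 194 mm. Now I search for IK within the limits, for both wrist flips.

```bash
cat >> kin.py <<'E'
p=np.array([0,.61,.47,0,.2,.371,0,-.194])
try:
    p=np.load("p-1.npy")
except Exception: pass
LO=np.array([-176.03,-82.01,-58.28,-173.87,-174.79,-173.66]);HI=np.array([176.03,121.73,71.71,95.51,-.11,173.66])
def ik(P,T,seeds):
    S=[]
    for s in seeds:
        f=lambda q:np.r_[(fk(q,p,-1)[0]-P)*10,(fk(q,p,-1)[1].inv()*T).as_rotvec()*3]
        r=least_squares(f,np.clip(s,LO+1,HI-1),bounds=(LO,HI),x_scale=30)
        if np.abs(r.fun).max()<.01 and not any(np.abs(r.x-x).max()<3 for x in S): S.append(r.x)
    return S
TC=np.array([.559,-.2025,0]); TY=9.7
def gpose(xt,zt,tilt,flip,O=DO,yaw=DY,off=0):
    t=np.radians(tilt); x,z=np.array([xt,zt])+14*np.array([-np.sin(t),np.cos(t)])
    return O+frame(yaw).apply([x/1000,off,z/1000]),(tl if flip else tool)(yaw,tilt)
E
cat > plan.py <<'E'
from kin import *
rng=np.random.default_rng(0)
q0=get_obs()["joint_pos"]
seeds=[q0]+[rng.uniform(LO,HI)*[.4,.4,1,1,1,1] for _ in range(14)]
for tilt,xt in((32,34),(36,37),(40,40)):
  for flip in(1,0):
    for nm,a in(("grasp",gpose(xt,69.5,tilt,flip)),("lift",gpose(xt-4,132,tilt,flip)),("back",gpose(xt-60,135,tilt,flip)),("tester",gpose(33,95,tilt,flip,TC,TY))):
      print(tilt,flip,nm,[x.round(0).astype(int).tolist() for x in ik(*a,seeds)])
E
timeout 300 python3 plan.py
```

```text
32 1 grasp []
32 1 lift [[30, 11, -54, 85, -23, -36]]
32 1 back [[37, 8, -57, 80, -26, -38]]
32 1 tester [[-9, 13, -28, -28, -21, 132]]
32 0 grasp []
32 0 lift [[30, 11, -54, 85, -23, 144]]
32 0 back [[37, 8, -57, 80, -26, 142]]
32 0 tester [[-9, 13, -28, -28, -21, -48]]
36 1 grasp []
36 1 lift []
36 1 back []
36 1 tester [[-12, 12, -27, -38, -21, 144]]
36 0 grasp []
36 0 lift []
36 0 back []
36 0 tester [[-12, 12, -27, -38, -21, -36]]
40 1 grasp []
40 1 lift []
40 1 back []
40 1 tester [[-17, 13, -25, -50, -23, 159]]
40 0 grasp []
40 0 lift []
40 0 back []
40 0 tester [[-17, 13, -25, -50, -23, -21]]
```

```bash
cat > plan2.py <<'E'
from kin import *
rng=np.random.default_rng(1)
lo=np.array([-60,-40,-58,-173,-170,-170]);hi=np.array([100,100,71,95,-5,170])
seeds=[rng.uniform(lo,hi) for _ in range(70)]
for tilt,xt,zt in((28,34,69.5),(34,37,69.5),(40,40,69.5)):
    print(tilt,[x.round(0).astype(int).tolist() for x in ik(*gpose(xt,zt,tilt,1),seeds)],flush=True)
E
time timeout 500 python3 plan2.py
```

```text
28 []
34 []
40 []
real	0m30.612s
user	0m29.252s
sys	0m0.273s
```

```bash
cat > plan3.py <<'E'
import kin
from kin import *
q0=get_obs()["joint_pos"]; rng=np.random.default_rng(1)
sv=(LO.copy(),HI.copy())
kin.LO=np.array([-176,-82,-100,-300,-175,-360.]);kin.HI=np.array([176,122,72,300,60,360.])
seeds=[q0]+[q0+rng.uniform(-40,40,6) for _ in range(8)]
for tilt in(0,10,20,24,28,32,36,40,44): print(tilt,[x.round(0).astype(int).tolist() for x in kin.ik(*gpose(36,69.5,tilt,1),seeds)],flush=True)
E
time timeout 500 python3 plan3.py
```

```text
0 [[32, 26, -13, 0, -51, 41], [-2, 26, -13, 180, 51, -104]]
10 [[37, 22, -26, 13, -37, 27]]
20 [[36, 18, -44, 47, -22, -5]]
24 [[30, 17, -50, 73, -18, -26]]
28 [[22, 17, -54, 99, -17, -44]]
32 [[17, 17, -55, 117, -19, -57]]
36 [[14, 17, -55, 129, -23, -67]]
40 [[13, 18, -56, 136, -27, -73]]
44 [[13, 19, -58, 141, -33, -78]]
real	0m6.930s
user	0m7.082s
sys	0m0.239s
```

```bash
cat > plan4.py <<'E'
import kin
from kin import *
kin.LO=np.array([-176,-82,-100,-300,-175,-360.]);kin.HI=np.array([176,122,72,300,60,360.])
s=[np.array([25,17,-52,88,-18,-40.])]
for yawoff in(0,6):
  for xt,zt in((36,69.5),(50,69.5),(36,90),(36,110),(36,130)):
    print(yawoff,xt,zt,[(t,*[x.round(0).astype(int)[[2,3,4]].tolist() for x in kin.ik(*gpose(xt,zt,t,1,yaw=DY+yawoff),s)]) for t in(24,28,32,36)],flush=True)
E
timeout 500 python3 plan4.py
cat > plan5.py <<'E'
from kin import *
rng=np.random.default_rng(5); seeds=[rng.uniform(LO,HI) for _ in range(150)]
P,T=gpose(36,70,34,1); print([x.round(0).tolist() for x in ik(P,T,seeds)])
E
timeout 300 python3 plan5.py
```

```text
0 36 69.5 [(24, [-50, 73, -18]), (28, [-54, 99, -17]), (32, [-55, 117, -19]), (36, [-55, 129, -23])]
0 50 69.5 [(24, [-49, 72, -18]), (28, [-52, 98, -17]), (32, [-53, 117, -19]), (36, [-54, 129, -22])]
0 36 90 [(24, [-48, 62, -21]), (28, [-53, 87, -19]), (32, [-55, 107, -19]), (36, [-56, 121, -22])]
0 36 110 [(24, [-46, 53, -24]), (28, [-51, 75, -21]), (32, [-54, 97, -20]), (36, [-56, 113, -22])]
0 36 130 [(24, [-43, 47, -27]), (28, [-49, 66, -24]), (32, [-53, 86, -22]), (36, [-55, 104, -23])]
6 36 69.5 [(24, [-52, 82, -14]), (28, [-54, 114, -13]), (32, [-53, 133, -14]), (36, [-53, 145, -18])]
6 50 69.5 [(24, [-50, 80, -14]), (28, [-52, 113, -12]), (32, [-52, 133, -14]), (36, [-52, 145, -17])]
6 36 90 [(24, [-50, 67, -17]), (28, [-54, 99, -14]), (32, [-54, 124, -14]), (36, [-54, 139, -17])]
6 36 110 [(24, [-47, 56, -20]), (28, [-53, 85, -16]), (32, [-54, 112, -15]), (36, [-55, 131, -17])]
6 36 130 [(24, [-44, 48, -24]), (28, [-51, 72, -19]), (32, [-54, 99, -17]), (36, [-55, 121, -17])]
[]
```

Full tilt isn't reachable at grasp height: joint 4 would need over 117° against its 95.5° limit. About 26° is reachable. At that lean I grip nearer the middle, with the tips at dock x 24, which keeps the body clear of the canopy. The overlap is small, so I half-close the jaws and touch the wall tops to get the height right.

Run:
```python
from h import *
grip(24,85,26,0)
```

```text
(26, 0) shift [0.0091 0.0172 0.143 ] turn [-0.0181 -0.0008 -0.0008] rows>= 0.9
```

```bash
python3 -m handwheel '[[[0.009,0.017,0],[-0.018,-0.0008,-0.0008]],[[0.009,0.017,0.07],[-0.018,-0.0008,-0.0008]],[[0.009,0.017,0.143],[-0.018,-0.0008,-0.0008]],[[0.009,0.017,0.143],[-0.018,-0.0008,-0.0008]],[[0.009,0.017,0.143],[-0.018,-0.0008,-0.0008]]]' -0.64 >/dev/null
python3 - <<'E'
from h import *
show(); grip(24,70,26,0)
s=snapshot("top"); c=s["color"][150:240,180:300,::-1]; cv2.imwrite("pics/s4.png",cv2.resize(c,None,fx=6,fy=6,interpolation=cv2.INTER_CUBIC))
E
```

```text
8.47 [0.6111 0.1759 0.0963] [-154.03   -0.16 -106.11] F [ 0.8  0.8 -0.4] open 0.0718 q [ 30.  15. -52.  78. -19. -31.]
(26, 0) shift [0.0034 0.0268 0.0634] turn [ 0.0001 -0.0002  0.0007] rows>= 0.3
```

View pics/s4.png

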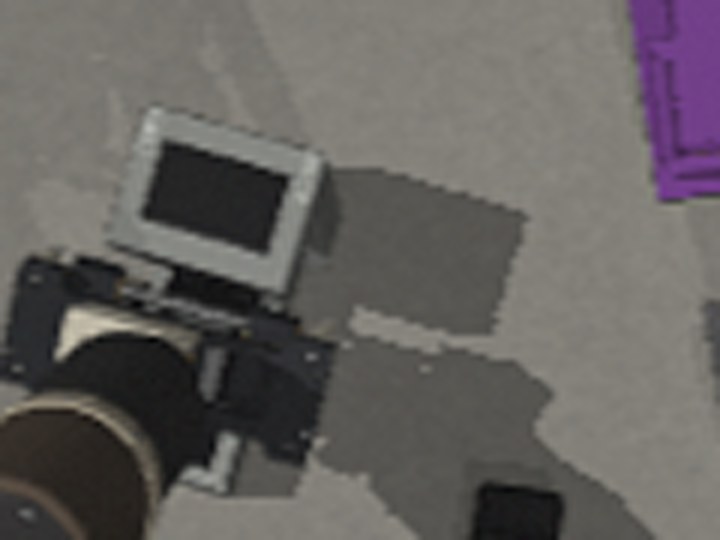

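The jaws straddle the raised battery at crop (200,310), parallel to the canopy, with about 15 mm between the body and the canopy edge. I descend and feel for the wall tops.

```bash
python3 -c "
from h import *
grip(27,70,26,0)
print(tl(DY,26).inv().apply([0,0,-1]))"
python3 -m handwheel '[[[0.003,0.015,0.04],[0,0,0]],[[0.003,0.015,0.07],[0,0,0]],[[0.003,0.02,0.07],[0,0,0]],[[0.003,0.02,0.07],[0,0,0]]]' -0.64
for i in 1 2 3; do python3 -m handwheel '[[[0,0.0025,0.0045],[0,0,0]],[[0,0.0025,0.0045],[0,0,0]]]' -0.64 | grep -E 'pos|force'; done
python3 -c "
from h import *
show();grip(27,67,26,0)"
```

```text
(26, 0) shift [0.0029 0.0143 0.0726] turn [-0.     -0.0001  0.0006] rows>= 0.4
[2.77555756e-17 4.38371147e-01 8.98794046e-01]
clock: 8.85
tool_pos: [0.6132, 0.1738, 0.0833]
orientation: [-154.0, -0.0, -106.2]
force: [-0.2, -0.0, -0.2]
opening: 0.0722
tool_pos: [0.6133, 0.1747, 0.0826]
force: [-0.1, -0.1, 1.2]
tool_pos: [0.6132, 0.1748, 0.0813]
force: [-0.6, 0.6, -0.7]
tool_pos: [0.6131, 0.1746, 0.08]
force: [-0.2, -0.1, -0.4]
9.35 [0.6131 0.1746 0.08  ] [-1.5403e+02  3.0000e-02 -1.0615e+02] F [-0.2 -0.1 -0.4] open 0.072 q [ 26.  16. -53.  89. -17. -38.]
(26, 0) shift [ 0.0004 -0.0056  0.0052] turn [0.0001 0.0002 0.0003] rows>= 0.0
```

```bash
for i in 1 2 3; do python3 -m handwheel '[[[0,0.0015,0.003],[0,0,0]],[[0,0.0015,0.003],[0,0,0]]]' -0.64 | grep -E 'pos|force'; done
```

```text
tool_pos: [0.6131, 0.1745, 0.0793]
force: [-0.1, 0.6, 0.2]
tool_pos: [0.6133, 0.1744, 0.0788]
force: [-1.5, 1.2, 1.3]
tool_pos: [0.6134, 0.1745, 0.0784]
force: [-2.2, -0.9, 5.4]
```

Contact came at TCP z 0.0787, which agrees with 62 mm wall tops. I back off 1 mm and close.

```bash
python3 -m handwheel '[[[0,-0.0025,-0.005],[0,0,0]],[[0,-0.0025,-0.005],[0,0,0]]]' -0.64 | grep -E 'pos|force'
python3 -m handwheel '[[[0,0,0],[0,0,0]],[[0,0,0],[0,0,0]],[[0,0,0],[0,0,0]],[[0,0,0],[0,0,0]],[[0,0,0],[0,0,0]]]' 1 
python3 -m handwheel '[[[0,0,0],[0,0,0]],[[0,0,0],[0,0,0]],[[0,0,0],[0,0,0]]]' 1 
python3 -c "
from h import *
print(np.round(tl(DY,26).inv().apply([0,0,.2])/.2,3),np.round(tl(DY,26).inv().apply(frame(DY).apply([-.2,0,0]))/.2,3))"
```

```text
tool_pos: [0.6131, 0.1745, 0.0792]
force: [0.6, -1.3, -0.1]
clock: 10.43
tool_pos: [0.6131, 0.1747, 0.079]
orientation: [-154.0, 0.0, -106.2]
force: [-0.4, 0.9, -0.5]
opening: 0.0559
clock: 10.68
tool_pos: [0.613, 0.1746, 0.079]
orientation: [-154.1, 0.0, -106.2]
force: [-1.0, 1.9, -0.6]
opening: 0.0557
[-0.    -0.438 -0.899] [ 0.     0.899 -0.438]
```

Gripped at 55.7 mm, which is the battery's width. Lifting slowly, with a slight drift to dock -x.

```bash
python3 -m handwheel '[[[0,-0.001,-0.013],[0,0,0]],[[0,-0.002,-0.027],[0,0,0]],[[0,-0.003,-0.04],[0,0,0]],[[0,-0.004,-0.054],[0,0,0]],[[0,-0.004,-0.054],[0,0,0]]]' 1
python3 - <<'E'
from h import *
s=snapshot("scene"); c=s["color"][170:300,220:350,::-1]; cv2.imwrite("pics/s5.png",cv2.resize(c,None,fx=4.5,fy=4.5,interpolation=cv2.INTER_CUBIC))
show()
E
```

```text
clock: 11.1
tool_pos: [0.6087, 0.1752, 0.0888]
orientation: [-154.1, -0.0, -106.2]
force: [0.8, -1.3, -3.8]
opening: 0.056
11.15 [0.6088 0.1753 0.0887] [-1.5407e+02 -3.0000e-02 -1.0619e+02] F [ 1.7 -0.6 -4.3] open 0.0555 q [ 28.  15. -53.  83. -18. -34.]
```

View pics/s5.png

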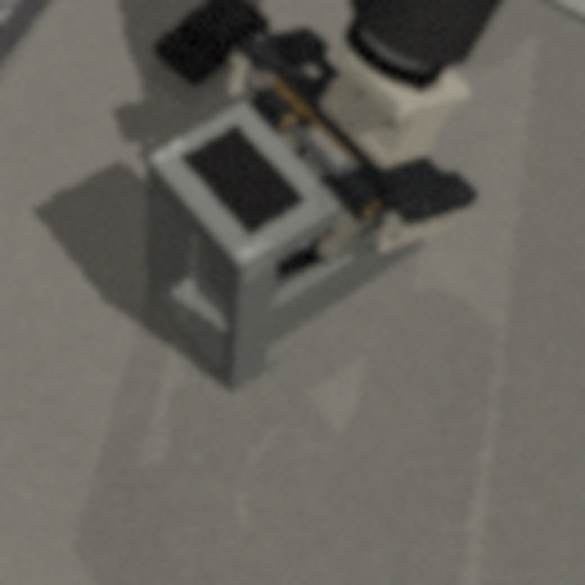

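The finger holds the raised end at crop (350,230) below the canopy edge, and the wrist carries about 4 N, so the battery is coming up. I continue lifting.

```bash
python3 -m handwheel '[[[0,-0.01,-0.02],[0,0,0]],[[0,-0.022,-0.045],[0,0,0]],[[0,-0.035,-0.072],[0,0,0]],[[0,-0.048,-0.099],[0,0,0]],[[0,-0.055,-0.112],[0,0,0]]]' 1 |grep -E 'pos|force|open'
python3 -m handwheel '[[[0,-0.01,-0.02],[0,0,0]],[[0,-0.022,-0.045],[0,0,0]],[[0,-0.035,-0.072],[0,0,0]],[[0,-0.048,-0.099],[0,0,0]],[[0,-0.058,-0.119],[0,0,0]]]' 1 |grep -E 'pos|force|open'
python3 -m handwheel '[[[0,0,0],[0,0,0]]]' 1 |grep -E 'pos|force|open'
python3 - <<'E'
from h import *
show()
s=snapshot("scene"); c=s["color"][170:300,220:350,::-1]; cv2.imwrite("pics/s6.png",cv2.resize(c,None,fx=4.5,fy=4.5,interpolation=cv2.INTER_CUBIC))
W=cloud(s); L=frame(-DY).apply(W.reshape(-1,3)-DO).reshape(W.shape)*1000
E
```

```text
tool_pos: [0.6091, 0.1753, 0.114]
force: [0.8, 0.2, -4.2]
opening: 0.0555
tool_pos: [0.6091, 0.1751, 0.1403]
force: [0.6, 0.3, -4.4]
opening: 0.0555
tool_pos: [0.6095, 0.1756, 0.141]
force: [0.6, 0.1, -4.8]
opening: 0.0556
12.07 [0.6095 0.1756 0.141 ] [-1.5402e+02  5.0000e-02 -1.0619e+02] F [ 0.6  0.1 -4.8] open 0.0556 q [ 38.  12. -48.  57. -25. -15.]
```

View pics/s6.png

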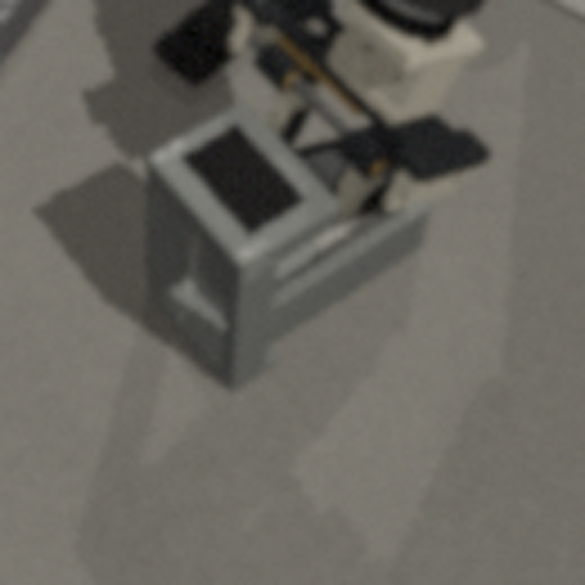

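The battery (375,195) hangs in the jaws above the dock, with a steady weight of about 4.6 N. I draw it away to dock -x, watching the force.

```bash
python3 -m handwheel '[[[0,0.02,-0.01],[0,0,0]],[[0,0.045,-0.022],[0,0,0]],[[0,0.068,-0.033],[0,0,0]],[[0,0.068,-0.033],[0,0,0]]]' 1 |grep -E 'pos|force|open'
python3 -m handwheel '[[[0,0.045,-0.022],[0,0,0]],[[0,0.09,-0.044],[0,0,0]],[[0,0.135,-0.066],[0,0,0]],[[0,0.18,-0.088],[0,0,0]],[[0,0.2,-0.1],[0,0,0]]]' 1 |grep -E 'pos|force|open'
python3 - <<'E'
from h import *
show()
for n in("top","scene"):
    s=snapshot(n); 
    c=s["color"][150:260,180:330,::-1] if n=="top" else s["color"][150:280,220:370,::-1]
    cv2.imwrite(f"pics/s7{n}.png",c)
a=cv2.imread("pics/s7top.png");b=cv2.imread("pics/s7scene.png")
a=cv2.resize(a,None,fx=2.6,fy=2.6,interpolation=cv2.INTER_CUBIC);b=cv2.resize(b,None,fx=2.6,fy=2.6,interpolation=cv2.INTER_CUBIC)
h=max(a.shape[0],b.shape[0]); o=np.zeros((h,a.shape[1]+b.shape[1],3),np.uint8);o[:a.shape[0],:a.shape[1]]=a;o[:b.shape[0],a.shape[1]:]=b;cv2.imwrite("pics/s7.png",o)
E
```

```text
tool_pos: [0.594, 0.1796, 0.1404]
force: [0.3, -0.3, -3.3]
opening: 0.0553
tool_pos: [0.5503, 0.1923, 0.1408]
force: [0.0, 0.1, -4.3]
opening: 0.0555
12.87 [0.5503 0.1923 0.1408] [-154.05   -0.   -106.12] F [ 0.   0.1 -4.3] open 0.0555 q [ 44.   8. -53.  57. -27. -21.]
```

View pics/s7.png

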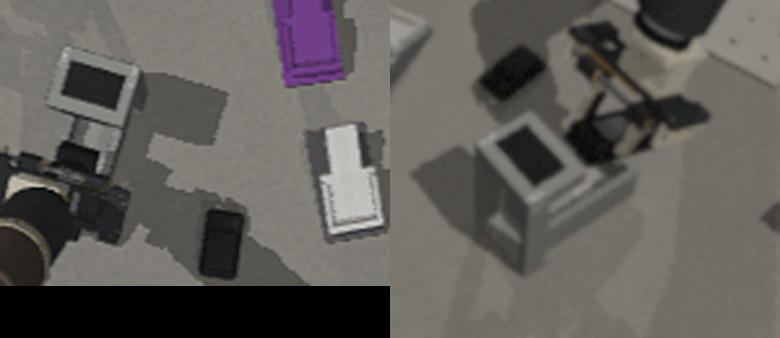

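Both views show the battery (left 78,155; right 590,140) still held and leaning, clear of the canopy. I measure its lean and work out the transfer.

```bash
cat > lean.py <<'E'
from kin import *
def lean(O,yaw,n="top"):
    o=get_obs(); T=ax('xyz',o["orientation"]); s=snapshot(n); W=cloud(s).reshape(-1,3); W=W[np.isfinite(W[:,2])]; c=s["color"]
    L=frame(-yaw).apply(W-o["tool_pos"])*1000
    m=(abs(L[:,1])<22)&(L[:,0]>-5)&(L[:,0]<60)&(L[:,2]>-45)&(L[:,2]<45); L=L[m]
    for lo in range(-5,60,5):
        q=L[(L[:,0]>=lo)&(L[:,0]<lo+5)]
        if len(q): print(lo+2,np.median(q[:,2]).round(1),len(q))
E
python3 - <<'E'
from lean import *
lean(DO,DY); lean(DO,DY,"scene")
o=get_obs(); L=frame(-DY).apply(o["tool_pos"]-DO)*1000; print("tcp dock",L.round(1))
rel([.50,-.0,.22],tl(TY,26),"mid")
for nm,a in(("hi",gpose(24,150,26,1,TC,TY)),("low",gpose(24,70,26,1,TC,TY))): print(nm,a[0],[x.round(0).tolist() for x in ik(*a,[o["joint_pos"],np.array([-5,13,-28,-20,-25,120.])])])
E
```

```text
-3 -9.9 11
7 -1.8 12
12 -2.2 16
17 1.7 17
22 5.3 19
27 4.7 17
32 9.1 16
37 4.0 13
42 -6.1 13
47 -15.0 8
-3 -9.6 13
2 -7.1 7
7 -4.5 13
12 -3.3 14
17 -0.8 11
22 2.7 11
27 4.4 11
32 7.4 17
37 4.5 28
42 -3.0 29
47 -12.6 33
tcp dock [-44.4   0.3 141.4]
mid shift [ 0.9975 -0.189  -0.3463] turn [ 0.     -0.0313 -0.0645] rows>= 5.1
hi [ 0.57660743 -0.19949031  0.16258312] [[-5.0, 8.0, -27.0, -13.0, -30.0, 115.0]]
low [ 0.57660743 -0.19949031  0.08258312] [[-6.0, 15.0, -30.0, -19.0, -21.0, 122.0]]
```

The lean measures about 27°, a 5° droop in the grip. I'll carry it to the cradle with the tool lean reduced to 22° so the battery arrives at about 23–24°.

```bash
python3 -m handwheel '[[[0.04,-0.03,-0.06],[0,0,0]],[[0.12,-0.06,-0.12],[0,-0.003,-0.007]],[[0.22,-0.09,-0.18],[0,-0.006,-0.013]],[[0.34,-0.12,-0.24],[0,-0.009,-0.019]],[[0.46,-0.15,-0.29],[0,-0.012,-0.026]]]' 1 |grep -E 'pos|force|open|orient'
python3 -m handwheel '[[[0.12,0,-0.02],[0,-0.003,-0.007]],[[0.24,-0.02,-0.04],[0,-0.006,-0.013]],[[0.36,-0.03,-0.05],[0,-0.009,-0.019]],[[0.48,-0.04,-0.06],[0,-0.012,-0.026]],[[0.54,-0.04,-0.06],[0,-0.015,-0.032]]]' 1 |grep -E 'pos|force|open|orient'
cat >> kin.py <<'E'
def thover(X,Z,tilt,off=0): return TC+frame(TY).apply([X/1000,off/1000,Z/1000]),tl(TY,tilt)
E
python3 - <<'E'
from kin import *
show(); rel(*thover(25,170,24),"hover")
E
```

```text
tool_pos: [0.5275, 0.1025, 0.2068]
orientation: [-154.0, -0.2, -95.7]
force: [0.4, -0.9, -4.4]
opening: 0.0552
tool_pos: [0.5179, -0.0062, 0.2213]
orientation: [-154.1, -0.4, -83.1]
force: [0.5, -0.0, -4.3]
opening: 0.0556
13.9 [ 0.5179 -0.0062  0.2213] [-154.1    -0.37  -83.1 ] F [ 0.5 -0.  -4.3] open 0.0556 q [ 26.  -8. -48.  19. -27.  55.]
hover shift [ 0.9911 -0.0749  0.3287] turn [-0.0053 -0.0042 -0.0066] rows>= 5.0
```

```bash
python3 -m handwheel '[[[0.08,0,0.03],[0,0,0]],[[0.2,-0.01,0.06],[-0.001,-0.001,-0.001]],[[0.32,-0.02,0.1],[-0.002,-0.002,-0.003]],[[0.44,-0.03,0.13],[-0.003,-0.002,-0.004]],[[0.56,-0.04,0.17],[-0.005,-0.004,-0.006]]]' 1 |grep -E 'pos|force|open|orient'
python3 -m handwheel '[[[0.12,-0.01,0.04],[0,0,0]],[[0.24,-0.02,0.08],[0,0,0]],[[0.34,-0.03,0.12],[0,0,0]],[[0.4,-0.035,0.15],[0,0,0]],[[0.43,-0.035,0.16],[0,0,0]]]' 1 |grep -E 'pos|force|open|orient'
python3 -m handwheel '[[[0,0,0],[0,0,0]],[[0,0,0],[0,0,0]]]' 1 >/dev/null
python3 - <<'E'
from lean import *
show(); rel(*thover(25,150,22.5),"hover150"); lean(TC,TY,"scene")
for n in("top","scene"):
    s=snapshot(n); 
    c=s["color"][160:260,270:370,::-1] if n=="top" else s["color"][120:220,160:260,::-1]
    cv2.imwrite(f"pics/s8{n}.png",cv2.resize(c,None,fx=4,fy=4,interpolation=cv2.INTER_CUBIC))
cv2.imwrite("pics/s8.png",np.hstack([cv2.imread("pics/s8top.png"),cv2.imread("pics/s8scene.png")]))
E
```

```text
tool_pos: [0.5537, -0.1141, 0.1943]
orientation: [-156.0, 0.0, -80.6]
force: [-0.4, 0.5, -4.9]
opening: 0.0556
tool_pos: [0.5875, -0.1965, 0.1667]
orientation: [-156.0, 0.1, -80.7]
force: [0.1, -0.2, -4.6]
opening: 0.0555
14.9 [ 0.5868 -0.1948  0.1678] [-1.5599e+02  6.0000e-02 -8.0630e+01] F [ 0.2 -0.5 -4.8] open 0.0556 q [ -4.   9. -26. -10. -32. 111.]
hover150 shift [0.0148 0.0531 0.0735] turn [-0.0042 -0.0002 -0.0009] rows>= 0.4
-3 -9.9 5
2 -8.0 8
7 -5.6 10
12 -3.8 8
17 -0.5 9
22 1.4 6
27 3.6 8
32 5.3 10
37 4.1 23
42 -5.8 31
47 -15.9 26
```

View pics/s8.png

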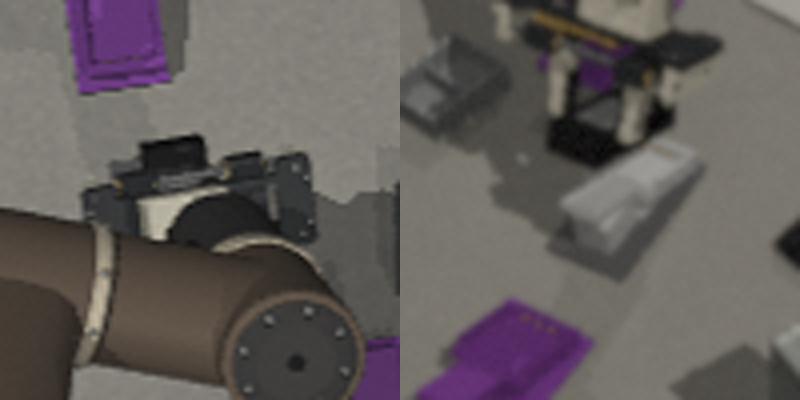

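The battery is held over the cradle side (crop left 175,150; right 610,130) at about 24.5° lean. I check the cradle pose once more, from the first scene view.

Run:
```python
from kin import *
import pickle
for n in("scene","top"):
    s=pickle.load(open(n+".pkl","rb")); W=cloud(s); c=s["color"].astype(int)
    L=frame(-TY).apply(W.reshape(-1,3)-TC)*1000
    m=(c.reshape(-1,3).max(1)-c.reshape(-1,3).min(1)<30)&(abs(L[:,0])<95)&(abs(L[:,1])<60)&(L[:,2]>14)
    L=L[m]; print(n,len(L))
    # bed coords
    a=np.radians(22); bx=L[:,0]*np.cos(a)+(L[:,2]-52)*np.sin(a); bz=-L[:,0]*np.sin(a)+(L[:,2]-52)*np.cos(a)
    for lo,hi in((-85,-70),(-65,-45),(-45,-25),(-25,-5),(12,30),(30,50),(50,70)):
        k=(bx>lo)&(bx<hi)&(bz>-8); y=L[k,1]; 
        if k.sum()>5: print((lo,hi),k.sum(),"y",np.percentile(y,[2,98]).round(1),"bz med",np.median(bz[k&(abs(L[:,1])<15)]).round(1))
    k=abs(L[:,1])<18; print("bx ext",np.percentile(bx[k&(bz>-8)],[0.5,99.5]).round(1),"step: ",[ (int(b),int(((bx>b)&(bx<b+4)&(abs(L[:,1])>26)&(bz>-8)).sum())) for b in range(-4,20,4)], "stop: ",[(int(b),np.median(bz[k&(bx>b)&(bx<b+4)]).round(0)) for b in range(-86,-50,4) if (k&(bx>b)&(bx<b+4)).any()])
```

```text
scene 562
(-85, -70) 20 y [-36.2  40.2] bz med 8.1
(-65, -45) 56 y [-35.6  40. ] bz med -2.2
(-45, -25) 57 y [-36.7  40.2] bz med -2.7
(-25, -5) 59 y [-38.7  40.8] bz med -3.0
(12, 30) 35 y [-31.5  28.3] bz med -2.3
(30, 50) 28 y [-18.6  24. ] bz med -2.6
(50, 70) 38 y [-20.   24.5] bz med -2.0
bx ext [-76.8  84.4] step:  [(-4, 7), (0, 10), (4, 4), (8, 7), (12, 4), (16, 0)] stop:  [(-82, np.float64(7.0)), (-78, np.float64(9.0)), (-74, np.float64(8.0)), (-70, np.float64(5.0)), (-66, np.float64(4.0)), (-62, np.float64(-2.0)), (-58, np.float64(-2.0)), (-54, np.float64(-3.0))]
top 750
(-85, -70) 42 y [-38.   41.4] bz med 9.8
(-65, -45) 95 y [-35.6  40.2] bz med -0.5
(-45, -25) 104 y [-37.5  40.5] bz med -2.0
(-25, -5) 108 y [-36.8  40.1] bz med -0.1
(12, 30) 52 y [-19.2  23.1] bz med -0.7
(30, 50) 59 y [-19.2  22.8] bz med -1.2
(50, 70) 60 y [-19.3  23.3] bz med 0.2
bx ext [-78.8  78.3] step:  [(-4, 10), (0, 9), (4, 8), (8, 6), (12, 0), (16, 0)] stop:  [(-86, np.float64(-4.0)), (-78, np.float64(10.0)), (-74, np.float64(12.0)), (-70, np.float64(6.0)), (-66, np.float64(-1.0)), (-62, np.float64(-2.0)), (-58, np.float64(2.0)), (-54, np.float64(0.0))]
```

```bash
sed -i 's/^TC=.*;/TC=np.array([.5616,-.2000,0]);/' kin.py
python3 - <<'E'
from kin import *
print(TC,TY); rel(*thover(22,125,22.5),"125"); rel(*thover(22,104,22.5),"104")
E
```

```text
[ 0.5616 -0.2     0.    ] 9.7
125 shift [0.009  0.1077 0.1908] turn [-0.0045 -0.0002 -0.0006] rows>= 1.1
104 shift [0.009  0.1506 0.2866] turn [-0.0045 -0.0002 -0.0006] rows>= 1.6
```

```bash
python3 -m handwheel '[[[0.003,0.02,0.03],[-0.001,0,0]],[[0.006,0.05,0.08],[-0.002,0,0]],[[0.009,0.08,0.14],[-0.0045,0,-0.0006]],[[0.009,0.1,0.18],[-0.0045,0,-0.0006]],[[0.009,0.108,0.19],[-0.0045,0,-0.0006]]]' 1 >/dev/null
python3 -m handwheel '[[[0,0,0],[0,0,0]]]' 1 >/dev/null
python3 - <<'E'
from lean import *
show(); rel(*thover(22,104,22.5),"104"); lean(TC,TY,"scene")
for n in("top","scene"):
    s=snapshot(n); 
    c=s["color"][160:260,270:370,::-1] if n=="top" else s["color"][120:220,160:260,::-1]
    cv2.imwrite(f"pics/s8{n}.png",cv2.resize(c,None,fx=4,fy=4,interpolation=cv2.INTER_CUBIC))
cv2.imwrite("pics/s9.png",np.hstack([cv2.imread("pics/s8top.png"),cv2.imread("pics/s8scene.png")]))
E
```

```text
15.55 [ 0.5825 -0.1968  0.1227] [-157.71   -0.    -80.38] F [ 0.2 -0.1 -4.3] open 0.0557 q [ -4.  12. -28. -11. -28. 112.]
104 shift [-0.0018  0.0312  0.088 ] turn [ 0.0006 -0.0001 -0.0002] rows>= 0.4
-3 -9.8 7
2 -7.6 8
7 -5.2 8
12 -3.9 8
17 -2.0 10
22 0.7 6
27 2.7 10
32 4.3 6
37 2.6 26
42 -6.7 30
47 -16.9 31
52 -42.0 2
```

View pics/s9.png

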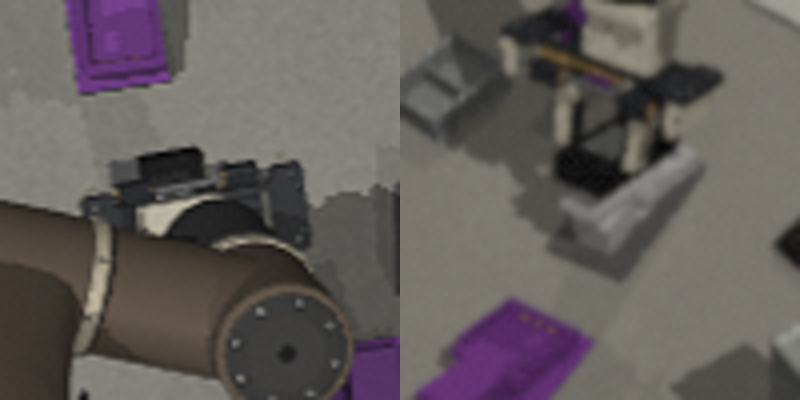

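The battery (left 170,163; right 600,165) is above and parallel to the cradle bed, leaning about 22–23°. I lower it while watching the force.

```bash
python3 -m handwheel '[[[0,0.008,0.02],[0,0,0]],[[0,0.016,0.04],[0,0,0]],[[0,0.022,0.055],[0,0,0]],[[0,0.026,0.065],[0,0,0]],[[0,0.026,0.065],[0,0,0]]]' 1 |grep -E 'pos|force|open'
for i in 1 2 3 4; do python3 -m handwheel '[[[0,0.002,0.0045],[0,0,0]],[[0,0.004,0.009],[0,0,0]]]' 1 |grep -E 'pos|force'; done
```

```text
tool_pos: [0.5832, -0.1969, 0.1099]
force: [-0.7, 0.5, -4.8]
opening: 0.0554
tool_pos: [0.5837, -0.197, 0.1089]
force: [-0.1, 0.2, -4.0]
tool_pos: [0.5836, -0.197, 0.1068]
force: [-1.2, 0.6, -4.4]
tool_pos: [0.5835, -0.197, 0.1048]
force: [-0.3, 0.1, -5.0]
tool_pos: [0.5834, -0.197, 0.1028]
force: [-0.4, -0.1, -5.7]
```

```bash
for i in 1 2 3 4; do python3 -m handwheel '[[[0,0.001,0.0023],[0,0,0]],[[0,0.002,0.0046],[0,0,0]]]' 1 |grep -E 'pos|force'; done
```

```text
tool_pos: [0.5834, -0.1971, 0.1018]
force: [0.4, 0.9, -4.0]
tool_pos: [0.5836, -0.1971, 0.1011]
force: [-1.9, 0.1, 2.0]
tool_pos: [0.5837, -0.1971, 0.101]
force: [-8.1, 1.1, 12.8]
tool_pos: [0.5837, -0.1972, 0.1009]
force: [-13.2, 3.7, 20.6]
```

Bed contact came at TCP z 0.101, against 0.100 expected. I ease off and slide down-slope (tool +y) to the stop.

```bash
python3 -m handwheel '[[[0,0,-0.004],[0,0,0]],[[0,0,-0.004],[0,0,0]]]' 1 |grep -E 'pos|force'
for i in 1 2 3 4; do python3 -m handwheel '[[[0,0.005,0],[0,0,0]],[[0,0.008,0],[0,0,0]]]' 1 |grep -E 'pos|force'; done
```

```text
tool_pos: [0.5837, -0.1972, 0.101]
force: [-6.2, 2.6, 9.9]
tool_pos: [0.5835, -0.1973, 0.101]
force: [-0.4, 3.2, 7.4]
tool_pos: [0.5827, -0.1978, 0.1007]
force: [1.2, 1.4, 6.4]
tool_pos: [0.5815, -0.1982, 0.1002]
force: [0.2, 0.3, 6.7]
tool_pos: [0.5801, -0.1985, 0.0996]
force: [0.6, 0.1, 6.7]
```

```bash
for i in 1 2 3 4; do python3 -m handwheel '[[[0,0.005,0],[0,0,0]],[[0,0.008,0],[0,0,0]]]' 1 |grep -E 'pos|force'; done
python3 - <<'E'
from lean import *
show(); lean(TC,TY,"scene")
E
```

```text
tool_pos: [0.5798, -0.1986, 0.0995]
force: [5.5, 3.5, 5.3]
tool_pos: [0.5797, -0.1987, 0.0996]
force: [8.4, 5.6, 5.1]
tool_pos: [0.5795, -0.1988, 0.0998]
force: [10.1, 7.0, 5.8]
tool_pos: [0.5793, -0.1988, 0.0999]
force: [13.6, 10.3, 7.3]
18.95 [ 0.5793 -0.1988  0.0999] [-156.68   -0.32  -80.32] F [13.6 10.3  7.3] open 0.0555 q [ -4.  14. -29. -13. -24. 115.]
-3 -10.4 9
2 -7.1 7
7 -5.9 9
12 -3.9 8
17 -2.7 8
22 0.9 10
27 2.7 8
32 4.4 7
37 4.1 20
42 -6.1 37
47 -16.5 21
52 -22.8 18
57 -25.3 11
```

It is against the stop (up-slope force rising), with the lean matching the bed at 22°. I relax the push, then open.

```bash
python3 -m handwheel '[[[0,-0.008,0],[0,0,0]],[[0,-0.013,0],[0,0,0]],[[0,-0.013,0],[0,0,0]]]' 1 |grep -E 'pos|force'
python3 -m handwheel '[[[0,0,0],[0,0,0]],[[0,0,0],[0,0,0]],[[0,0,0],[0,0,0]],[[0,0,0],[0,0,0]],[[0,0,0],[0,0,0]]]' -1 |grep -E 'pos|force|open'
python3 - <<'E'
from lean import *
lean(TC,TY,"scene")
E
```

```text
tool_pos: [0.5796, -0.1986, 0.0996]
force: [9.2, 4.6, 4.9]
tool_pos: [0.5734, -0.1988, 0.0954]
force: [0.3, -0.0, -0.7]
opening: 0.0834
-3 -8.5 6
2 -6.0 5
7 -3.8 12
12 -1.4 6
17 0.3 9
22 2.8 8
27 4.0 10
32 6.1 8
37 7.6 5
42 8.2 18
47 -0.3 36
52 -12.6 27
57 -16.4 12
```

Released; force is zero. I retract along the fingers, then move clear and look.

```bash
python3 -m handwheel '[[[0,0,-0.03],[0,0,0]],[[0,0,-0.1],[0,0,0]],[[0,0,-0.25],[0,0,0]],[[0,0,-0.45],[0,0,0]],[[0,0,-0.65],[0,0,0]]]' -1 |grep -E 'pos|force|open'
python3 -m handwheel '[[[-0.2,0,-0.1],[0,0,0]],[[-0.4,0,-0.2],[0,0,0]],[[-0.6,0,-0.3],[0,0,0]],[[-0.8,0,-0.3],[0,0,0]],[[-0.95,0,-0.3],[0,0,0]]]' -1 |grep -E 'pos|force|open'
python3 -m handwheel '[[[-0.2,0,0],[0,0,0]],[[-0.4,0,0],[0,0,0]],[[-0.4,0,0],[0,0,0]],[[-0.4,0,0],[0,0,0]]]' -1 |grep -E 'pos|force|open'
python3 - <<'E'
from kin import *
for n in("top","scene"):
    s=snapshot(n); W=cloud(s)
    c=s["color"][160:260,250:390,::-1] if n=="top" else s["color"][110:210,150:250,::-1]
    cv2.imwrite(f"pics/s8{n}.png",cv2.resize(c,(400,400) if n=="scene" else (400,286),interpolation=cv2.INTER_CUBIC))
    L=frame(-TY).apply(W.reshape(-1,3)-TC)*1000; a=np.radians(22)
    bx=L[:,0]*np.cos(a)+(L[:,2]-52)*np.sin(a); bz=-L[:,0]*np.sin(a)+(L[:,2]-52)*np.cos(a); by=L[:,1]
    k=(bz>22)&(bz<40)&(abs(bx)<95)&(abs(by)<50)
    A=np.c_[bx[k],by[k],np.ones(k.sum())]; print(n,k.sum(),"plane",np.linalg.lstsq(A,bz[k],rcond=None)[0].round(3),cv2.minAreaRect(np.c_[bx[k],by[k]].astype(np.float32)))
a=np.zeros((400,800,3),np.uint8); a[:286,:400]=cv2.imread("pics/s8top.png");a[:,400:]=cv2.imread("pics/s8scene.png"); cv2.imwrite("pics/s10.png",a); show()
E
```

```text
tool_pos: [0.5232, -0.207, 0.2164]
force: [1.3, -0.3, -0.4]
opening: 0.0877
tool_pos: [0.4697, -0.0224, 0.2736]
force: [0.6, -0.2, 0.1]
opening: 0.0879
tool_pos: [0.4562, 0.0584, 0.2714]
force: [0.2, -0.5, -0.1]
opening: 0.0876
top 511 plane [1.0000e-03 2.2000e-02 2.9774e+01] ((3.9820480346679688, -0.5528392791748047), (57.32494354248047, 135.26187133789062), 89.500732421875)
scene 274 plane [-4.0000e-03 -1.5000e-02  2.8484e+01] ((5.2573394775390625, -0.9563274383544922), (59.49809265136719, 138.35760498046875), 89.95352172851562)
20.98 [0.4567 0.0557 0.2711] [-1.5752e+02 -5.0000e-02 -8.0310e+01] F [ 0.6 -0.1 -0.2] open 0.0881 q [ 41. -17. -44.  17. -44.  49.]
```

The picture limit is reached, so I checked in numbers. The battery top is parallel to the bed at 29.8 mm, its centre at x +4.0 (seated value +4) and y -0.6. Next I compare the bystanders before and after, then hand in.

Run:
```python
from kin import *
import pickle
a=pickle.load(open("top.pkl","rb")); b=snapshot("top")
d=np.abs(a["color"].astype(int)-b["color"]).max(2)
for n,(u,v) in dict(stop=(135,252),mouse=(266,244),tray=(381,219)).items():
    u0,v0=u-16,v-18
    g0=cv2.cvtColor(a["color"][v0:v0+36,u0:u0+32],cv2.COLOR_RGB2GRAY).astype(np.float32);g1=cv2.cvtColor(b["color"][v0:v0+36,u0:u0+32],cv2.COLOR_RGB2GRAY).astype(np.float32)
    print(n,"shift px",np.round(cv2.phaseCorrelate(g0,g1)[0],2),"median diff",np.median(d[v0:v0+36,u0:u0+32]))
print(close_job()); show()
```

```text
stop shift px [-0.   -0.02] median diff 1.0
mouse shift px [-0.71  0.76] median diff 9.0
tray shift px [-0.1   0.13] median diff 1.0
the job is handed in; nothing more can be done
None
the job is handed in; nothing more can be done
```

The battery is lying on the aluminium test cradle, against the stop and between the guides, and the job is handed in at about 21 s of the 54 s allowed.

**What I did:** I pressed the bevelled end down until the battery tipped and stayed leaning. I then gripped it from under the canopy, lifted it out, and lowered it onto the cradle until the force showed contact. Still holding it, I slid it down to the stop, released it and moved clear. The arm could not reach the suggested 30–40° lean at grasp height because joint 4 hit its limit. I used a 26° lean and a grip nearer the middle instead. The battery drooped about 5° in the jaws, and I corrected that before placing.

**Last checks:**
- **Seating:** the battery's top face is parallel to the bed and 29.8 mm above it in the top view (28.5 mm in the scene view). Its centre is at bed x +4 to +5 mm (+4 when seated against the stop) and within 1 mm across.
- **Right side up, bevelled end down:** inferred from the way it was carried and these measurements; I did not see it in a picture after release. The final picture was refused because I had reached the 12-picture limit.
- **Stop box and screw tray:** unmoved, within 0.15 px before and after.
- **Mouse:** this check was not clean. It showed an apparent shift of about 0.7 px (roughly 3 mm) with a brightness change. The arm or its shadow was over that area, and it never worked low near the mouse, so I put it down to shading, but I did not confirm that.

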